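Hold a plinth home in a spring-ejector drill jig

ROBOT

A 7-joint arm with a two-finger parallel gripper is mounted at the origin on the work surface. World frame = base frame: x ahead of the robot, y to its left, z up, the work surface at z = 0. Lengths are in m, angles in rad, forces in N, time in s.
With the tool pointing down it reaches from about 0.425 to 1.025 m from the base axis. Payload 9.4 kg.
Tool frame: the origin (TCP) lies on the mounting face of the last link; the fingertips stand 173 mm ahead of it and the grasp point (between the pads) lies 155 mm ahead of it; z points along the fingers, y is the line along which they close (so a half turn about z gives the same grasp; the last joint's range is limited). The gripper opens to 85 mm and grips with 20 to 120 N. Pads are 22 mm wide; open, the fingers measure 114 mm over their backs; the gripper's body (76 mm by 85 mm) begins 54 mm behind the grasp point. The pads swing forward as they close: fully open they stand 13 mm farther back than shut.
Start: joints at [1.049, 0.599, -0.003, 1.599, 0.002, 0.943, -0.08], TCP at [0.312, -0.654, 0.405] pointing down, gripper open.
Joint ranges: [-2.57, 2.57], [-0.35, 1.97], [-1.29, 1.29], [0.11, 2.56], [-1.05, 4.19], [0.11, 1.86], [-2.63, 2.63]. Speed limits (rad/s): [2.22, 2.22, 3.01, 3.01, 3.14, 3.14, 3.14].

INTERFACE

Orientations are given as a unit quaternion [w, x, y, z].
In Python, from workcell import read_state, imaging, order, finder gives the robot as it stands.
- The arm moves only by the tool arm_command, never from a script. Its argument "rows" is a list of rows, each a list of 7 numbers: the finger opening in mm, from 0 to 85.4, then the shift along the tool's x, y, z in units of 50 mm (1.0 is 50 mm), then the turn, a rotation vector about the tool's x, y, z in units of 6 degrees (1.0 is 6 degrees). A call has 1 to 20 rows; each row shifts and turns the commanded pose from where the row before left it, along the tool's axes as they then stand; what a row does not reach is not made up. A row lasts 1/8 s, in which the tool goes at most 62.5 mm and 10.7 degrees, less where a joint would pass 70% of its speed; a pose out of reach is approached as far as the arm can. A call is refused whole if a number of a shift passes 1 or a number of a turn 1, either way. A call with a gripper value outside its range is refused whole. The fingers move at their own pace and stop on an object; "squeeze" is the grip in N (left out, the last holds). Time passes only in rows, so rows that do not move let the fingers close. It gives the time, the measured TCP pose, the force, the opening and the grip force at its end, in the units of the state.
- read_state(): the state, without advancing time (a new reading comes with each control period).
- imaging.read_camera(name): name is "scene" or "top" or "wrist"; returns a dict with "frame" (400x640x3 uint8, red, green, blue), "vertical_fov" (degrees; the focal length in pixels is half the picture's height over the tangent of half this angle, whatever the lens; pixels are square), "cx", "cy" (the principal point, pixels), "R" (3x3) and "t" (3): a world point X has camera coordinates R X + t. Camera axes: x right, y down, z forward; pixel columns grow to the right and rows downward; lengths in m; the calibration is good to about 2 mm. A picture is of the moment at which its call begins. There is no depth.
- order.finish_job(): hands the job in; it is judged then, once.
Trained networks look in a picture, given as the dict that the camera call returned (one of the last four; its "shot" number tells which), for a name from the list of things; names that differ only in an ending like _2 or _b are one class to them, and where a whole thing is asked for, a point or a joint stands for the part that bears it (a point fixed in the world has none). Each returns a list of dicts, best first, with "p" (0 to 1); they miss things now and then, are a little off and sometimes report something else, mostly with a low value. They report only what shows in the picture. A call takes as long as a camera call. They do not tell look-alikes from the thing itself.
- finder.search_frame(picture, name): "uv" ([column, row] in pixels, amid what is visible of it).
The state is a dict: "time": time; "joint_pos": joint angles; "qvel": joint speeds; "effort": joint torques, N m; "tool_pos": TCP position; "tool_rot": TCP orientation; "force": force on the tool from outside, world axes, zero at the start; "torque": the same for the moment, N m; "gripper_width": finger opening in m; "finger_force": force on a finger pad.
Only numpy, scipy, OpenCV 4.12 (cv2) and the standard library are available. Lean on these libraries where they do the work, as an engineer would, in place of code of your own. Each camera call takes 0.05 s, during which the arm holds its last target. There are 200 camera calls.

TASK

Load the long walnut plinth into the drill jig for me: lay it flat between the guide rails at the open end and slide it lengthwise under the drill bush, pushing back the spring ejector, until its end is hard up and square against the two stop buttons. Keep it pressed firmly there by hand, without ramming it, so that I can drill; finish while still holding it against the spring. Do not disturb the other plinths, the bronze or the adhesive cartridge.

Things in the scene. Friction and masses are not known exactly. Their poses are not given: they have to be found in the camera images.
- plinth: the long plinth: plain dark walnut block 120 long (its x) x 50 wide (its y) x 45 high (z), about 0.2 kg, edges rounded 2 mm, a pencilled cross on top 30 mm either side of the middle; the same either way round. Origin: centre of its underside. It starts flat on the bench, in one of three places
- jig: aluminium drill jig bolted to the bench. Origin: on the bench, below the stop face, on the channel's middle line; +x is the way the plinth is pushed in, z up. Base plate 15 thick, from x = -215 to 60, y = -75 to 75; its top is the channel floor. Behind the stop buttons a back block, x = 8 to 36, 44 high. All but the plunger is fixed
- mouth (a point): point on the channel floor where the rails begin (jig x = -130); axes as the jig's. Steel rails run from here to the stop, 14 high, channel 54 wide (4 mm more than the plinth), upper inner edges bevelled; before the mouth two flared rail ends, 10 high, reach 27 mm farther out, then the plate is open. The plinth can be lowered straight in between the rails short of the bridge
- bush (a point): top centre of the round steel drill bush, 68 above the channel floor, jig x = -30, on the bridge that spans the channel from jig x = -48 to -12: underside 49 above the floor (4 mm over the plinth), top 61, pillars at y = -58 to -44 and 44 to 58. Axes as the jig's
- seat (a point): point on the channel floor in the middle of the stop face (jig x = 0, y = 0, 15 mm above the bench); axes as the jig's. When the plinth is home its end face is here and its origin 60 mm in front (jig x = -60)
- stop: the two fixed hardened stop buttons, 14 mm across, at jig y = -17 and 17, 22 mm above the channel floor, flat faces at jig x = 0. Origin midway between the faces; axes as the jig's
- plunger (a joint): spring ejector, a flat-nosed steel plunger 10 mm across between the buttons: 0 = fully out, nose 12 mm in front of the button faces; grows (m) as it is pushed in along jig +x, 0.012 when the plinth meets the buttons. It pushes back with 4 N when out, 10 N at the buttons (500 N/m), and shoves the plinth out if let go
- plunger_nose (a point): tip of the plunger's nose, 22 mm above the channel floor on the middle line; moves with the plunger
- cube_plinth: short square walnut plinth, 64 x 64 x 60 high, loose on the bench; origin centre of the underside; leave alone
- round_plinth: turned round walnut plinth, 72 across, 40 high, loose; origin centre of the underside; leave alone
- bronze: dark bronze figure on a marble block 57 x 57, 190 high in all, loose; origin centre of the underside; leave alone
- cartridge: adhesive cartridge standing upright, 50 across, 300 high with its nozzle, loose; origin centre of the underside; leave alone
Not all that is in view belongs to the job. What is shaped like the plinth but orange or pink is not meant.

How it is judged:
At the end, for the whole second after the job is handed in: For the last second the plinth lies flat on the channel floor (3 mm, 0.04 rad), within 4 mm of its middle line and 0.04 rad of square, end face within 2.5 mm of the stop face, plunger in over 10.5 mm, bearing on the buttons with over 2 N, at rest, fingers holding or pushing it with over 4 N (x of plinth in the frame of jig between -0.0625 and -0.0575 m and y of plinth in the frame of jig between -0.004 and 0.004 m and z of plinth in the frame of jig between 0.012 and 0.018 m and angle between the x axis of plinth and the x axis of jig, either way round below 0.04 rad and angle between plinth's own z axis and vertical below 0.04 rad and value of joint plunger above 0.0105 m and contact force between plinth and stop above 2 N and contact force between the fingers and plinth above 4 N and linear speed of plinth below 0.01 m/s); the arm keeps its last pose, push and grip.
It fails at once if the plinth is rammed against the stop buttons (more than 60 N) (contact force between plinth and stop above 60 N).
It fails at once if another plinth is pushed more than 20 mm away (distance of any of cube_plinth, round_plinth from where it was at the start of the episode above 0.02 m).
It fails at once if the bronze or the cartridge is pushed more than 20 mm away or tipped (distance of any of bronze, cartridge from where it was at the start of the episode above 0.02 m or angle between any of bronze, cartridge's own z axis and vertical above 0.3 rad).
It also fails if it takes over 51 s, if anything falls off the work surface, if the arm or the gripper's body presses on something with over 40 N, if the wrist force passes 120 N, or if a joint passes its speed limit or range.

## Working session

There is one attempt and no reset: what is moved stays moved. The work goes in short steps, Python scripts to look and compute and a tool call to move; the robot and the scene stay as the last step left them, time stands still between calls to the robot, and variables do not carry over. Pictures are saved under pics/ and viewed, at most 10 in all, crops included, and the job is handed in when it is done.

Besides the shell and the picture viewer there is one more tool, called after "Emit:" in YAML: its name, and indented under it one key for each argument. arm_command: Moves the arm, as the interface text tells. Its arguments: {"type":"object","properties":{"rows":{"type":"array","items":{"type":"array","items":{"type":"number"}}},"squeeze":{"type":"number"}},"required":["rows"]}

```bash
mkdir -p pics; cat > h.py <<'E'
import numpy as np, cv2
from workcell import read_state, imaging, order, finder
def K(p):
    f=p["frame"].shape[0]/2/np.tan(np.radians(p["vertical_fov"])/2); return f
def back(p,uv,z):
    f=K(p); d=np.array([(uv[0]-p["cx"])/f,(uv[1]-p["cy"])/f,1.]); R=np.array(p["R"]); c=-R.T@np.array(p["t"]); w=R.T@d
    return c+w*(z-c[2])/w[2]
def proj(p,X):
    q=np.array(p["R"])@np.array(X)+np.array(p["t"]); return np.array([p["cx"],p["cy"]])+K(p)*q[:2]/q[2]
def save(p,n): cv2.imwrite("pics/"+n+".png",cv2.cvtColor(np.asarray(p["frame"]),cv2.COLOR_RGB2BGR))
E
python3 - <<'E'
from h import *
for c in ["scene","top"]:
    p=imaging.read_camera(c); save(p,c+"0"); print(c,p["vertical_fov"],p["cx"],p["cy"],(-np.array(p["R"]).T@np.array(p["t"])).round(3),np.array(p["R"]).round(2).tolist())
    for n,z in [("plinth",.045),("jig",.03),("bush",.083),("seat",.015),("mouth",.015),("stop",.037),("plunger_nose",.037),("cube_plinth",.06),("round_plinth",.04),("bronze",.1),("cartridge",.15)]:
        r=finder.search_frame(p,n)
        print(n,[(np.round(d["uv"]).tolist(),round(d["p"],2),back(p,d["uv"],z)[:2].round(3).tolist()) for d in r[:3]])
print(read_state())
E
```

```text
scene 52.18436679184644 321.3093368580048 191.64064101001605 [ 1.236 -0.507  0.993] [[0.62, 0.78, -0.01], [0.58, -0.47, -0.66], [-0.52, 0.41, -0.75]]
plinth [([378.0, 180.0], 0.92, [0.654, 0.171]), ([422.0, 205.0], 0.63, [0.812, 0.204]), ([431.0, 167.0], 0.57, [0.72, 0.348])]
jig [([307.0, 222.0], 0.67, [0.635, -0.097])]
bush [([310.0, 222.0], 0.83, [0.673, -0.112])]
seat [([308.0, 220.0], 0.79, [0.624, -0.082])]
mouth [([309.0, 222.0], 0.75, [0.629, -0.083])]
stop []
plunger_nose []
cube_plinth [([404.0, 138.0], 0.58, [0.576, 0.368]), ([309.0, 224.0], 0.29, [0.662, -0.107])]
round_plinth [([350.0, 146.0], 0.58, [0.473, 0.216])]
bronze [([199.0, 253.0], 0.98, [0.583, -0.403])]
cartridge [([163.0, 202.0], 0.61, [0.412, -0.409])]
top 45.8319015744774 323.66243979569833 202.51306647126643 [ 0.476 -0.022  1.263] [[0.01, -1.0, -0.01], [-1.0, -0.01, -0.08], [0.08, 0.01, -1.0]]
plinth [([183.0, 150.0], 0.93, [0.709, 0.362]), ([248.0, 179.0], 0.86, [0.634, 0.19]), ([234.0, 120.0], 0.79, [0.792, 0.229])]
jig [([350.0, 188.0], 0.58, [0.616, -0.075])]
bush [([351.0, 188.0], 0.58, [0.609, -0.077
[... 368 characters left out ...]
28049,  0.59930774, -0.00250467,  1.59939687,  0.00176099,
        0.94290068, -0.07979594]), 'qvel': array([ 1.55688999e-05, -1.73371190e-04,  9.00760197e-04,  1.19611843e-06,
        4.65540305e-04,  2.63864365e-04, -2.22183764e-04]), 'effort': array([ 4.37026654e-05, -7.76255178e+01,  1.56410694e+00, -2.58381593e+01,
        1.25454372e-02,  2.07689962e-03, -6.53246025e-05]), 'tool_pos': array([ 0.31196963, -0.65444773,  0.40467018]), 'tool_rot': array([-3.16220176e-06,  9.75368400e-01,  2.20582150e-01, -7.41853058e-06]), 'force': array([0.04294745, 0.23495576, 0.88026081]), 'torque': array([-0.02670401, -0.01174969,  0.01327107]), 'finger_force': 0.0, 'gripper_width': 0.0853221262047666}
```

```bash
ls -la pics
```

```text
total 804
drwxr-xr-x 2 agent agent   4096 Nov 28 22:48 .
drwxr-xr-x 3 agent agent   4096 Nov 28 22:48 ..
-rw-r--r-- 1 agent agent 389744 Nov 28 22:48 scene0.png
-rw-r--r-- 1 agent agent 418229 Nov 28 22:48 top0.png
```

View pics/top0.png

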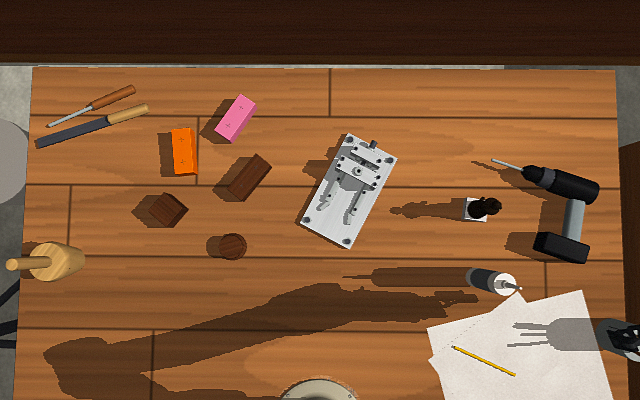

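View pics/scene0.png

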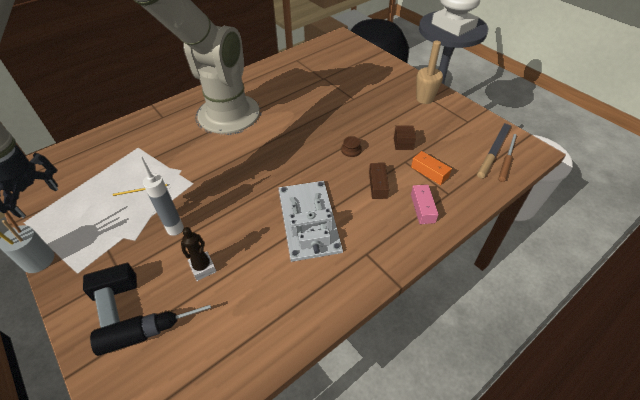

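The top view shows the walnut plinth at about (248,178). The jig is at (348,190), with its bridge end toward the upper right and its open end at the lower left. The orange and pink blocks are decoys. Next I'll enlarge the plinth and jig.

```bash
python3 - <<'E'
from h import *
a=cv2.imread("pics/top0.png")
c1=cv2.resize(a[140:215,210:285],(400,400),interpolation=cv2.INTER_CUBIC)
c2=cv2.resize(a[125:255,285:415],(400,400),interpolation=cv2.INTER_CUBIC)
cv2.imwrite("pics/crop.png",np.clip(np.hstack([c1*1.6,c2]),0,255))
E
```

```text
[ WARN:0@0.720] global loadsave.cpp:1063 imwrite_ Unsupported depth image for selected encoder is fallbacked to CV_8U.
```

View pics/crop.png

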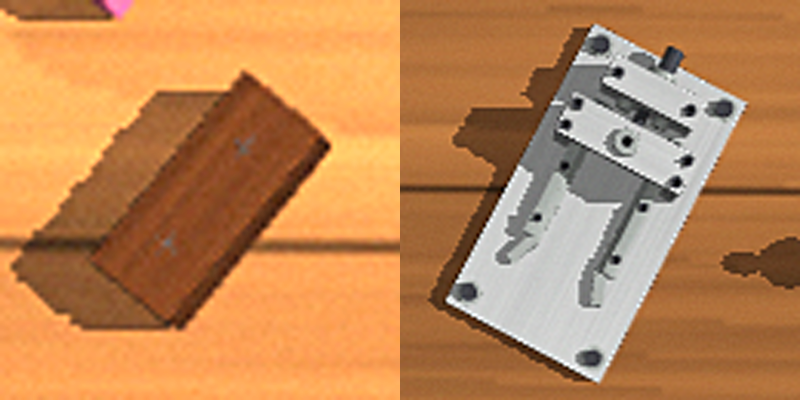

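The left crop shows the plinth's top face, with crosses at crop (243,147) and (168,243). The right crop shows the plate corners at (193,23), (347,105), (200,382) and (46,300). The mouth is on the lower-left side.

```bash
cat >> h.py <<'E'
from scipy.spatial.transform import Rotation as Rn
def Rt(s): q=s["tool_rot"]; return Rn.from_quat([q[1],q[2],q[3],q[0]])
def plan(tip_xyz, closing_yaw, s=None):
    """tool-axis shift (units) and z-turn (units) to bring the grasp point to tip_xyz, tool down, y at closing_yaw mod pi"""
    s=s or read_state(); R=Rt(s); g=s["tool_pos"]+R.apply([0,0,.155])
    y=R.apply([0,1,0]); a=np.arctan2(y[1],y[0]); d=(closing_yaw-a+np.pi/2)%np.pi-np.pi/2
    print("g",g.round(4),"shift units",(R.inv().apply(np.array(tip_xyz)-g)/.05).round(3),"world d",(np.array(tip_xyz)-g).round(4),"turn units",round(-np.degrees(d)/6,3),"j",s["joint_pos"].round(2))
E
python3 - <<'E'
from h import *
p=imaging.read_camera("top")
A=[np.array([210,140])+np.array(c)*75/400-.4 for c in [(243,147),(168,243),(243,72),(328,145),(172,320),(93,260)]]
P=[back(p,u,.045)[:2] for u in A]; 
for q in P: print(q.round(4))
print("cross d",np.linalg.norm(P[0]-P[1]),"edges",np.linalg.norm(P[2]-P[3]),np.linalg.norm(P[3]-P[4]))
pc=(P[0]+P[1])/2; v=P[0]-P[1]; v2=P[2]-P[5]; print("plinth",pc,np.mean(P[2:],0),np.arctan2(v[1],v[0]),np.arctan2(v2[1],v2[0]))
B=[back(p,np.array([285,125])+np.array(c)*130/400-.35,.015)[:2] for c in [(193,23),(347,105),(200,382),(46,300)]]
for q in B: print(q.round(4))
l=[np.linalg.norm(B[i]-B[(i+1)%4]) for i in range(4)]; print(l)
v=(B[0]+B[1]-B[2]-B[3]); th=np.arctan2(v[1],v[0]); c=np.mean(B,0); print("jig yaw",th,"origin",c+0.0775*np.array([np.cos(th),np.sin(th)]))
plan([*pc,.25],np.arctan2(v2[1],v2[0])+np.pi/2)
w=imaging.read_camera("wrist"); R=Rt(read_state()); s=read_state(); Rc=np.array(w["R"]); c=-Rc.T@np.array(w["t"])
print("cam in tool",R.inv().apply(c-s["tool_pos"]),"axes",(Rc@R.as_matrix()).round(2).tolist(),w["vertical_fov"])
E
```

```text
[0.6661 0.1713]
[0.6187 0.2068]
[0.7032 0.1721]
[0.6675 0.1298]
[0.5811 0.204 ]
[0.6101 0.2432]
cross d 0.059274317987214414 edges 0.05535934601529478 0.11384583832170156
plinth [0.64241471 0.18907867] [0.64044687 0.18727875] -0.6429453952833777 -0.6522263295037831
[ 0.7675 -0.0691]
[ 0.6964 -0.2027]
[ 0.4566 -0.0769]
[0.5253 0.0555]
[np.float64(0.1512821327699261), np.float64(0.2707592211929795), np.float64(0.14911218243499272), np.float64(0.2723305684941862)]
jig yaw -0.47927073984144636 origin [ 0.68021585 -0.10903893]
g [ 0.312  -0.6545  0.2497] shift units [ 1.3226e+01 -1.2385e+01 -7.0000e-03] world d [3.304e-01 8.435e-01 3.000e-04] turn units 10.476 j [ 1.05  0.6  -0.    1.6   0.    0.94 -0.08]
cam in tool [ 0.07881325 -0.00049157  0.03126576] axes [[0.0, 1.0, -0.0], [-0.95, -0.0, -0.31], [-0.31, 0.0, 0.95]] 70.48674236391679
```

Emit:
arm_command:
  rows:
    - [85, 0, 0, -0.9, 0, 0, 0]
    - [85, 0, 0, -0.9, 0, 0, 0]
    - [85, 0, 0, -0.9, 0, 0, 0]
  squeeze: 60

```text
time: 1.68
tool_pos: [0.3119, -0.6544, 0.5411]
tool_rot: [-0.0, 0.975, 0.221, -0.0]
force: [0.8, -0.2, -0.6]
gripper_width: 0.085
finger_force: 0.0
```

Emit:
arm_command:
  rows:
    - [85, 0.7, -0.65, 0, 0, 0, 0]
    - [85, 0.7, -0.65, 0, 0, 0, 0]
    - [85, 0.7, -0.65, 0, 0, 0, 0]
    - [85, 0.7, -0.65, 0, 0, 0, 0]
    - [85, 0.7, -0.65, 0, 0, 0, 0]
    - [85, 0.7, -0.65, 0, 0, 0, 0]
    - [85, 0.7, -0.65, 0, 0, 0, 0]
    - [85, 0.7, -0.65, 0, 0, 0, 0]
    - [85, 0.7, -0.65, 0, 0, 0, 0]
    - [85, 0.7, -0.65, 0, 0, 0, 0]
    - [85, 0.7, -0.65, 0, 0, 0, 0]
    - [85, 0.7, -0.65, 0, 0, 0, 0]
    - [85, 0.7, -0.65, 0, 0, 0, 0]
    - [85, 0.7, -0.65, 0, 0, 0, 0]
    - [85, 0.7, -0.65, 0, 0, 0, 0]
    - [85, 0.7, -0.65, 0, 0, 0, 0]
    - [85, 0.7, -0.65, 0, 0, 0, 0]
    - [85, 0.7, -0.65, 0, 0, 0, 0]

```text
time: 3.92
tool_pos: [0.6294, 0.146, 0.5398]
tool_rot: [0.0, 0.975, 0.22, 0.0]
force: [0.2, 0.1, -0.1]
gripper_width: 0.085
finger_force: 0.0
```

Emit:
arm_command:
  rows:
    - [85, 0, 0, 0, 0, 0, -1]
    - [85, 0, 0, 0, 0, 0, -1]
    - [85, 0, 0, 0, 0, 0, -1]
    - [85, 0, 0, 0, 0, 0, -1]
    - [85, 0, 0, 0, 0, 0, -1]
    - [85, 0, 0, 0, 0, 0, -1]
    - [85, 0, 0, 0, 0, 0, -1]
    - [85, 0, 0, 0, 0, 0, -1]
    - [85, 0, 0, 0, 0, 0, -1]
    - [85, 0, 0, 0, 0, 0, -1]
    - [85, 0, 0, 0, 0, 0, -1]
    - [85, 0, 0, 0, 0, 0, -1]
    - [85, 0, 0, 0, 0, 0, -1]
    - [85, 0, 0, 0, 0, 0, -1]
    - [85, 0, 0, 0, 0, 0, -1]
    - [85, 0, 0, 0, 0, 0, -1]
    - [85, 0, 0, 0, 0, 0, -1]
    - [85, 0, 0, 0, 0, 0, -1]
    - [85, 0, 0, 0, 0, 0, -1]
    - [85, 0, 0, 0, 0, 0, -0.5]

```text
time: 6.42
tool_pos: [0.629, 0.1445, 0.5396]
tool_rot: [-0.0, 0.321, 0.947, -0.0]
force: [-0.8, -0.4, -0.7]
gripper_width: 0.0852
finger_force: 0.0
```

```bash
python3 - <<'E'
from h import *
w=imaging.read_camera("wrist"); save(w,"w1"); 
for X in [(.6661,.1713,.045),(.6187,.2068,.045)]: print(proj(w,X))
plan([.6424,.189,.25],-.645+np.pi/2)
E
```

```text
[342.41706919 166.84674978]
[343.11128901 130.14706103]
g [0.629  0.1444 0.3846] shift units [0.326 0.873 2.691] world d [ 0.0134  0.0446 -0.1346] turn units -0.056 j [ 0.19  0.48 -0.77  1.6   0.35  1.21  0.27]
```

View pics/w1.png

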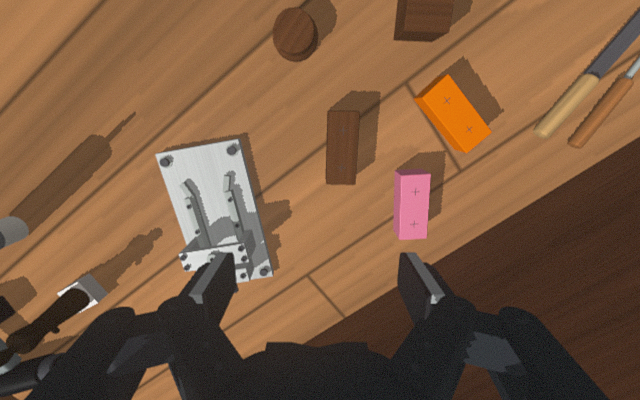

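The wrist view shows the walnut plinth at (343,147) and the jig at (215,210), with the mouth toward the top. Both match the projections. I'll go down and grasp 22 mm behind the plinth's middle.

Emit:
arm_command:
  rows:
    - [85, 0.4, 0.42, 0.5, 0, 0, 0]
    - [85, 0.37, 0.43, 1, 0, 0, 0]
    - [85, 0, 0, 1, 0, 0, 0]
    - [85, 0, 0, 1, 0, 0, 0]
    - [85, 0, 0, 1, 0, 0, 0]
    - [85, 0, 0, 0.5, 0, 0, 0]
    - [85, 0, 0, 0, 0, 0, 0]

```text
time: 7.35
tool_pos: [0.6239, 0.2016, 0.2878]
tool_rot: [-0.001, 0.322, 0.947, -0.001]
force: [0.1, 0.2, 1.1]
gripper_width: 0.0853
finger_force: 0.0
```

```bash
python3 - <<'E'
from h import *
w=imaging.read_camera("wrist"); save(w,"w2")
plan([.624,.2017,.036],-.645+np.pi/2)
for X in [(.6661,.1713,.045),(.6187,.2068,.045)]: print(proj(w,X))
E
```

```text
g [0.6242 0.202  0.1345] shift units [-0.002 -0.005  1.969] world d [-0.0002 -0.0003 -0.0985] turn units -0.097 j [-0.    0.73 -0.63  1.83  0.59  0.78 -0.03]
[318.59421256 270.09486202]
[317.85069577 204.3669507 ]
```

View pics/w2.png

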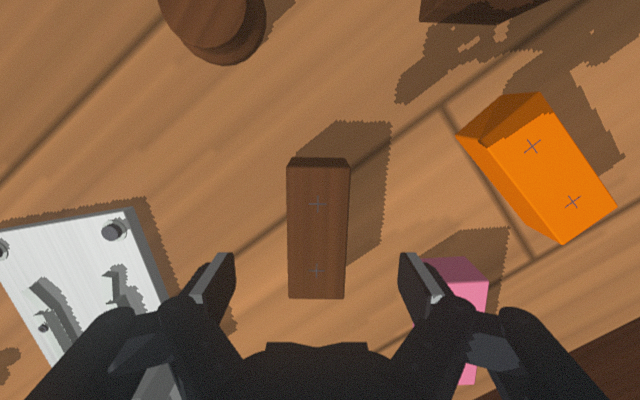

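The crosses show at (317,204) and (316,270), which matches the prediction to within a pixel or two.

Emit:
arm_command:
  rows:
    - [85, 0, 0, 0.7, 0, 0, 0]
    - [85, 0, 0, 0.7, 0, 0, 0]
    - [85, 0, 0, 0.46, 0, 0, 0]
    - [85, 0, 0, 0.1, 0, 0, 0]
    - [45, 0, 0, 0, 0, 0, 0]
    - [40, 0, 0, 0, 0, 0, 0]
    - [40, 0, 0, 0, 0, 0, 0]
    - [40, 0, 0, 0, 0, 0, 0]
    - [40, 0, 0, 0, 0, 0, 0]
    - [40, 0, 0, 0, 0, 0, 0]
    - [40, 0, 0, 0, 0, 0, 0]
  squeeze: 60

```text
time: 8.78
tool_pos: [0.6247, 0.2022, 0.1933]
tool_rot: [0.001, 0.322, 0.947, 0.001]
force: [-0.5, -0.7, 7.0]
gripper_width: 0.0487
finger_force: 63.3
```

Emit:
arm_command:
  rows:
    - [40, 0, 0, -0.3, 0, 0, 0]
    - [40, 0, 0, -0.7, 0, 0, 0]
    - [40, 0, 0, -1, 0, 0, 0]
    - [40, -0.4, -0.3, -1, 0, 0, -0.6]
    - [40, -0.4, -0.7, -1, 0, 0, -0.6]
    - [40, -0.4, -0.7, -1, 0, 0, -0.4]
    - [40, 0, 0, 0, 0, 0, 0]
    - [40, 0, 0, 0, 0, 0, 0]

```text
time: 9.78
tool_pos: [0.6272, 0.0995, 0.4392]
tool_rot: [0.0, 0.241, 0.97, 0.0]
force: [-0.1, 0.5, -1.7]
gripper_width: 0.0491
finger_force: 62.3
```

```bash
python3 - <<'E'
from h import *
import pickle
w=imaging.read_camera("wrist"); save(w,"w3"); pickle.dump(w,open("w3.pkl","wb"))
t=imaging.read_camera("top"); save(t,"t3"); pickle.dump(t,open("t3.pkl","wb"))
print(read_state()["gripper_width"],read_state()["force"])
plan([.5578,-.0454,.15],-.479+np.pi/2)
o=np.array([.6802,-.109]);f=np.array([np.cos(-.479),np.sin(-.479)]);l=np.array([-f[1],f[0]])
for x,y in [(-215,-75),(-215,75),(60,75),(60,-75)]: print(proj(w,[*(o+f*x/1e3+l*y/1e3),.015]).round(1))
E
```

```text
0.04913133210544533 [-0.15363897  0.72630768 -1.78554152]
g [0.6269 0.1005 0.2831] shift units [-0.145 -3.224  2.664] world d [-0.0691 -0.1459 -0.1331] turn units -0.063 j [ 0.27  0.57 -0.8   1.75  0.47  1.03  0.39]
[138.3 115.6]
[251.  114.5]
[264.4 290.9]
[172.4 291.6]
```

View pics/w3.png

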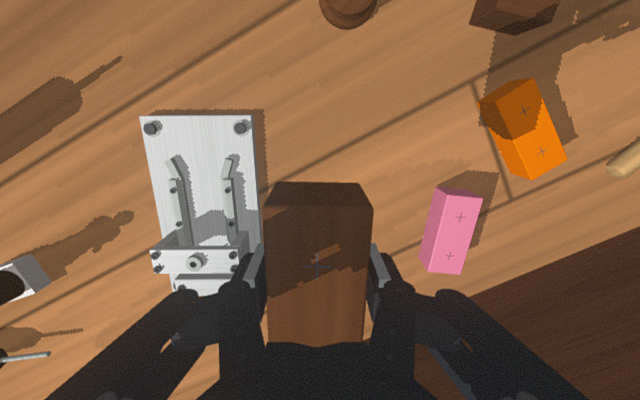

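In the wrist view the plate's rear corners are at (140,116) and (251,114), which matches the prediction within 2 px, and the plinth is held straight. I'll refine the jig pose with an edge fit in both pictures.

```bash
cat > fit.py <<'E'
from h import *
import pickle
from scipy.optimize import least_squares
from scipy.ndimage import map_coordinates, gaussian_filter
C=[(-215,-75),(-215,75),(60,75),(60,-75)]
N=[(-1,0),(0,1),(1,0),(0,-1)]
def pts(q,cam):
    o=q[:2]; f=np.array([np.cos(q[2]),np.sin(q[2])]); l=np.array([-f[1],f[0]]); out=[]
    for i in range(4):
        a,b=np.array(C[i])/1e3,np.array(C[(i+1)%4])/1e3; n=N[i][0]*f+N[i][1]*l
        m=(a+b)/2; W=o+f*m[0]+l*m[1]; z=0. if n@(cam[:2]-W)>0 else .015
        for s in np.linspace(.06,.94,40):
            m=a+(b-a)*s; W=o+f*m[0]+l*m[1]; out.append((np.append(W,z),n,i))
    return out
def meas(p,q):
    cam=-np.array(p["R"]).T@np.array(p["t"]); hsv=cv2.cvtColor(np.asarray(p["frame"]),cv2.COLOR_RGB2HSV)
    S=gaussian_filter(hsv[...,1].astype(float),.7); res=[]
    for W,n,i in pts(q,cam):
        u=proj(p,W); d=proj(p,W+np.append(n,0)*.002)-u; d/=np.linalg.norm(d)
        k=np.arange(-5,5.01,.25); xy=u+k[:,None]*d
        if xy.min()<1 or xy[:,0].max()>638 or xy[:,1].max()>398: continue
        v=map_coordinates(S,[xy[:,1],xy[:,0]],order=1)
        if v[0]>60 or v[-1]<90: continue
        h=(v[0]+v[-1])/2; j=np.argmax(v>h); res.append((i,u+k[j]*d,d,W[2],n))
    return res
def fit(P,q):
    for it in range(4):
        M=[(p,meas(p,q)) for p in P]
        def r(q,full=False):
            out=[]
            for p,ms in M:
                o=q[:2]; f=np.array([np.cos(q[2]),np.sin(q[2])]); l=np.array([-f[1],f[0]])
                for i,x,d,z,n in ms:
                    X=back(p,x,z)[:2]-o; loc=np.array([X@f,X@l])
                    e=loc@np.array(N[i])-np.array(C[i])@np.array(N[i])/1e3; out.append((i,e))
            return np.array(out) if full else np.array([e for _,e in out])
        q=least_squares(r,q,loss="soft_l1",f_scale=.0007).x
    a=r(q,True); print(q.round(4),{i:(int((a[:,0]==i).sum()),round(1e3*np.median(a[a[:,0]==i,1]),2)) for i in range(4) if (a[:,0]==i).any()})
    return q
E
python3 - <<'E'
from fit import *
w=pickle.load(open("w3.pkl","rb"));t=pickle.load(open("t3.pkl","rb")); q0=[.6802,-.109,-.479]
fit([t],q0);fit([w],q0);q=fit([w,t],q0)
E
```

```text
[ 0.6802 -0.1087 -0.4789] {0: (2, np.float64(-0.02)), 1: (19, np.float64(-0.0)), 2: (40, np.float64(0.02)), 3: (31, np.float64(0.0))}
[ 0.6793 -0.1091 -0.4785] {0: (40, np.float64(-0.02)), 1: (40, np.float64(-0.35)), 3: (31, np.float64(-0.01))}
[ 0.6797 -0.1088 -0.4759] {0: (42, np.float64(0.32)), 1: (59, np.float64(-0.0)), 2: (40, np.float64(0.01)), 3: (62, np.float64(-0.01))}
```

Emit:
arm_command:
  rows:
    - [40, 0, -0.5, 0, 0, 0, -0.06]
    - [40, -0.03, -0.9, 0, 0, 0, 0]
    - [40, -0.05, -0.9, 0.3, 0, 0, 0]
    - [40, -0.05, -0.6, 0.7, 0, 0, 0]
    - [40, 0, -0.33, 0.9, 0, 0, 0]
    - [40, 0, 0, 0.9, 0, 0, 0]
    - [40, 0, 0, 0.6, 0, 0, 0]
    - [40, 0, 0, 0.26, 0, 0, 0]
    - [40, 0, 0, 0, 0, 0, 0]
    - [40, 0, 0, 0, 0, 0, 0]

```text
time: 11.12
tool_pos: [0.5591, -0.0462, 0.2568]
tool_rot: [0.001, 0.238, 0.971, 0.0]
force: [0.3, -0.1, -1.5]
gripper_width: 0.0487
finger_force: 62.3
```

```bash
python3 - <<'E'
from fit import *
w=imaging.read_camera("wrist"); save(w,"w4")
t=imaging.read_camera("top")
a=np.asarray(t["frame"])[120:260,275:425]; 
cv2.imwrite("pics/t4.png",np.vstack([cv2.resize(a,None,fx=4,fy=4,interpolation=cv2.INTER_CUBIC)])[:,:,::-1])
fit([w],[.6797,-.1089,-.4785])
plan([.5572,-.0454,.0533],-.4785+np.pi/2)
R=Rt(read_state()).as_matrix(); print(R.round(4).tolist(), read_state()["force"])
E
```

```text
[ 0.6792 -0.1095 -0.4804] {0: (40, np.float64(-0.0)), 1: (21, np.float64(-0.4)), 3: (21, np.float64(-0.37))}
g [ 0.5593 -0.0466  0.1021] shift units [0.05  0.001 0.975] world d [-0.0021  0.0012 -0.0488] turn units -0.024 j [ 0.41  0.69 -0.63  2.07  0.72  0.61  0.36]
[[-0.8865, 0.4627, 0.0018], [0.4627, 0.8865, -0.0002], [-0.0016, 0.0007, -1.0]] [-0.55658864  1.2423436  -1.72334476]
```

View pics/w4.png

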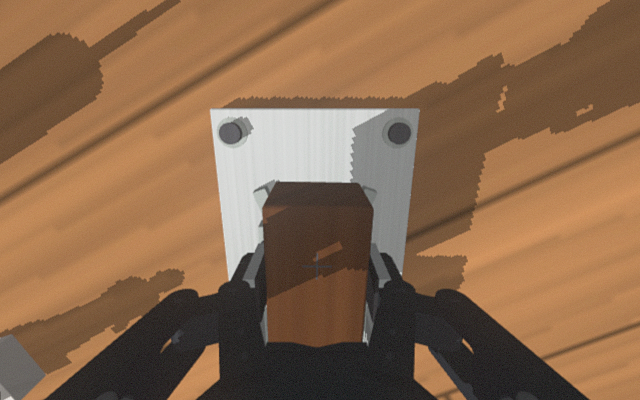

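View pics/t4.png

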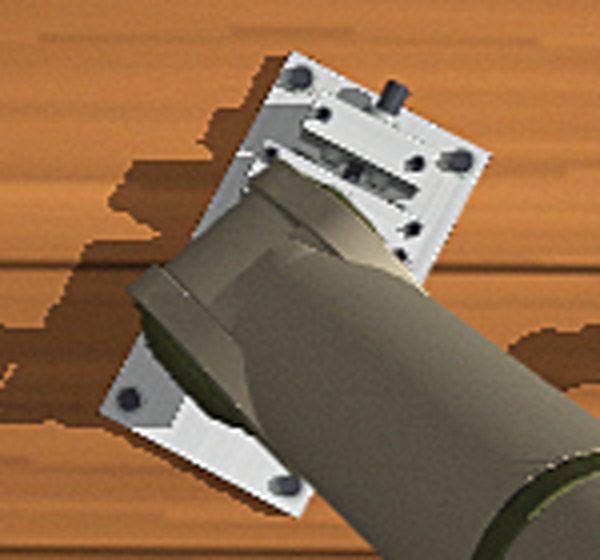

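The wrist view shows the plinth centred over the channel (columns 263–373) and square to the plate. In the top view the arm hides the plinth. I'll lower it now.

Emit:
arm_command:
  rows:
    - [40, 0.05, -0.01, 0.3, 0, 0, 0]
    - [40, 0, 0, 0.3, 0, 0, 0]
    - [40, 0, 0, 0.15, 0, 0, 0]
    - [40, 0, 0, 0.1, 0, 0, 0]
    - [40, 0, 0, 0, 0, 0, 0]

```text
time: 11.85
tool_pos: [0.5562, -0.0458, 0.213]
tool_rot: [-0.0, 0.238, 0.971, -0.0]
force: [0.8, -0.1, -1.1]
gripper_width: 0.0488
finger_force: 62.4
```

Emit:
arm_command:
  rows:
    - [40, 0, 0, 0.06, 0, 0, 0]
    - [40, 0, 0, 0.04, 0, 0, 0]
    - [40, 0, 0, 0, 0, 0, 0]
    - [40, 0, 0, 0, 0, 0, 0]

```text
time: 12.35
tool_pos: [0.5562, -0.046, 0.2086]
tool_rot: [0.0, 0.238, 0.971, -0.0]
force: [-0.0, 0.0, -2.2]
gripper_width: 0.0489
finger_force: 62.4
```

```bash
python3 - <<'E'
from fit import *
plan([.5572,-.0454,.0533],-.4785+np.pi/2); print(read_state()["force"])
E
```

```text
g [ 0.5562 -0.046   0.0536] shift units [-0.011  0.02   0.005] world d [ 0.001   0.0006 -0.0003] turn units -0.024 j [ 0.35  0.75 -0.55  2.1   0.81  0.51  0.28]
[-0.02286472  0.02356228 -2.1790347 ]
```

Emit:
arm_command:
  rows:
    - [40, 0, 0.01, 0.015, 0, 0, 0]
    - [40, -0.1, 0, 0, 0, 0, 0]
    - [40, -0.2, 0, 0, 0, 0, 0]
    - [40, -0.2, 0, 0, 0, 0, 0]
    - [40, -0.2, 0, 0, 0, 0, 0]
    - [40, -0.05, 0, 0, 0, 0, 0]
    - [40, 0, 0, 0, 0, 0, 0]

```text
time: 13.22
tool_pos: [0.5899, -0.0626, 0.2082]
tool_rot: [0.0, 0.238, 0.971, 0.0]
force: [-2.5, 1.3, 5.4]
gripper_width: 0.0489
finger_force: 63.3
```

Emit:
arm_command:
  rows:
    - [40, -0.06, 0, 0, 0, 0, 0]
    - [40, -0.06, 0, 0, 0, 0, 0]
    - [40, -0.06, 0, 0, 0, 0, 0]
    - [40, -0.06, 0, 0, 0, 0, 0]
    - [40, 0, 0, 0, 0, 0, 0]
    - [40, 0, 0, 0, 0, 0, 0]

```text
time: 13.98
tool_pos: [0.5989, -0.0671, 0.2082]
tool_rot: [-0.001, 0.238, 0.971, 0.0]
force: [-10.4, 5.6, 11.8]
gripper_width: 0.0488
finger_force: 64.0
```

```bash
cat > j.py <<'E'
from h import *
s=read_state(); R=Rt(s); g=s["tool_pos"]+R.apply([0,0,.155]); th=-.4785; f=np.array([np.cos(th),np.sin(th)]); l=np.array([-f[1],f[0]]); d=g[:2]-[.6797,-.1089]
x=R.apply([1,0,0]); print("jig x,y mm",d@f*1e3,d@l*1e3,"z",g[2],"yaw err",np.arctan2(-x[1],-x[0])-th,"tilt",np.degrees(np.arccos(-R.as_matrix()[2,2])),"F fwd,lat,z",s["force"][:2]@f,s["force"][:2]@l,s["force"][2],"T",s["torque"].round(2),s["time"])
E
python3 j.py
```

```text
jig x,y mm -91.37909793341933 -0.14399051981858063 z 0.05318957002987709 yaw err -0.0011597904883728916 tilt 0.16067616891747488 F fwd,lat,z -11.792547118246642 0.15650616618121038 11.80477394130456 T [1.14 1.85 0.06] 13.975
```

Emit:
arm_command:
  rows:
    - [40, -0.05, 0, -0.005, 0, 0, 0]
    - [40, -0.05, 0, 0, 0, 0, 0]
    - [40, -0.05, 0, 0, 0, 0, 0]
    - [40, -0.03, 0, 0, 0, 0, 0]
    - [40, 0, 0, 0, 0, 0, 0]
    - [40, 0, 0, 0, 0, 0, 0]

```text
time: 14.72
tool_pos: [0.6057, -0.0706, 0.2082]
tool_rot: [-0.003, 0.237, 0.971, -0.0]
force: [-15.0, 7.4, 12.4]
gripper_width: 0.0493
finger_force: 64.3
```

```bash
python3 j.py
```

```text
jig x,y mm -84.14657218922132 -0.24310570484762511 z 0.05322223257722414 yaw err -0.0004465843183713014 tilt 0.31581148080425514 F fwd,lat,z -16.689105013483356 -0.30862666817726403 12.400481633362666 T [1.54 2.8  0.02] 14.725
```

Emit:
arm_command:
  rows:
    - [40, -0.02, 0, 0, 0, 0, 0]
    - [40, -0.02, 0, 0, 0, 0, 0]
    - [40, 0, 0, 0, 0, 0, 0]
    - [40, 0, 0, 0, 0, 0, 0]

```text
time: 15.22
tool_pos: [0.6072, -0.0713, 0.2082]
tool_rot: [-0.003, 0.237, 0.971, -0.0]
force: [-16.2, 6.6, 14.6]
gripper_width: 0.0489
finger_force: 64.4
```

```bash
python3 j.py
```

```text
jig x,y mm -82.66100784532419 -0.23566550293368377 z 0.05323575505256159 yaw err -0.0002203082829905223 tilt 0.35863428558802474 F fwd,lat,z -17.425387907381133 -1.6017726772574088 14.57120838084725 T [1.73 3.08 0.06] 15.225
```

Emit:
arm_command:
  rows:
    - [40, -0.02, 0, 0, 0, 0, 0]
    - [40, -0.02, 0, 0, 0, 0, 0]
    - [40, 0, 0, 0, 0, 0, 0]
    - [40, 0, 0, 0, 0, 0, 0]

```text
time: 15.72
tool_pos: [0.6082, -0.0717, 0.2082]
tool_rot: [-0.004, 0.237, 0.972, -0.0]
force: [-20.7, 9.2, 17.8]
gripper_width: 0.0488
finger_force: 64.8
```

```bash
python3 j.py
```

```text
jig x,y mm -81.82378748012593 -0.25221922357479554 z 0.053224438676024194 yaw err 0.00014363564027775055 tilt 0.45555678622490875 F fwd,lat,z -22.652664268966035 -1.3704741784652992 17.776118362329075 T [ 2.09  3.81 -0.04] 15.725
```

Emit:
arm_command:
  rows:
    - [40, -0.02, 0, -0.01, 0, 0, 0]
    - [40, -0.02, 0, 0, 0, 0, 0]
    - [40, 0, 0, 0, 0, 0, 0]
    - [40, 0, 0, 0, 0, 0, 0]
    - [40, 0, 0, 0, 0, 0, 0]
    - [40, 0, 0, 0, 0, 0, 0]

```text
time: 16.48
tool_pos: [0.6088, -0.0722, 0.2082]
tool_rot: [-0.005, 0.237, 0.972, -0.0]
force: [-23.8, 11.6, 16.7]
gripper_width: 0.0486
finger_force: 64.3
```

```bash
python3 j.py; python3 - <<'E'
from h import *
p=imaging.read_camera("scene"); a=np.asarray(p["frame"])[165:275,250:370]; cv2.imwrite("pics/s5.png",cv2.resize(a,None,fx=5,fy=5,interpolation=cv2.INTER_CUBIC)[:,:,::-1])
E
```

```text
jig x,y mm -81.51615740662227 -0.5564711714882362 z 0.05318503838548802 yaw err 0.00053629290535262 tilt 0.6276197334961711 F fwd,lat,z -26.446897039564902 -0.6313646218072488 16.719425544564015 T [ 2.35  4.56 -0.06] 16.475
```

View pics/s5.png

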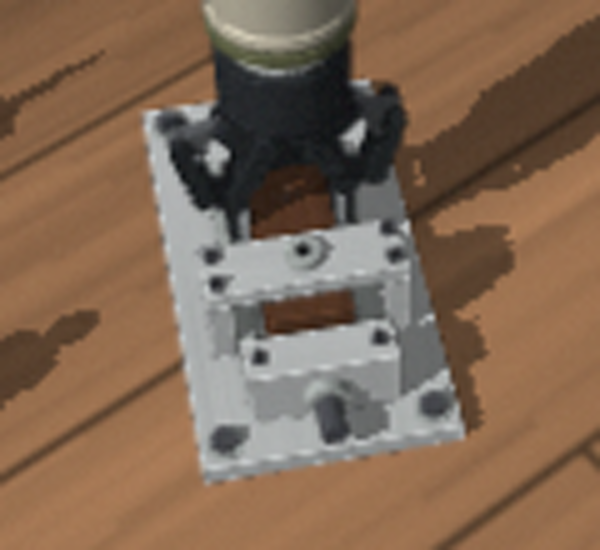

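The scene view shows the plinth under the bridge, square in the channel, with its end at the back block. The force rises while the travel has stalled at the expected home position. I'll add a little more push, settle and then hand in.

Emit:
arm_command:
  rows:
    - [40, -0.02, 0, 0, 0, 0, 0]
    - [40, -0.01, 0, 0, 0, 0, 0]
    - [40, 0, 0, 0, 0, 0, 0]
    - [40, 0, 0, 0, 0, 0, 0]
    - [40, 0, 0, 0, 0, 0, 0]
    - [40, 0, 0, 0, 0, 0, 0]
    - [40, 0, 0, 0, 0, 0, 0]
    - [40, 0, 0, 0, 0, 0, 0]

```text
time: 17.52
tool_pos: [0.6091, -0.0725, 0.2081]
tool_rot: [-0.007, 0.237, 0.972, -0.001]
force: [-28.4, 11.7, 20.1]
gripper_width: 0.0489
finger_force: 64.5
```

```bash
python3 j.py; python3 - <<'E'
from h import *
t=imaging.read_camera("scene")
o=np.array([.6797,-.1089]);f=np.array([np.cos(-.4785),np.sin(-.4785)]);l=np.array([-f[1],f[0]])
# brown run along the channel in the gap between bridge and back block -> leading top edge of plinth (z=.06)
hsv=cv2.cvtColor(np.asarray(t["frame"]),cv2.COLOR_RGB2HSV)
for y in (-.015,0,.015):
    S=[]
    for x in np.arange(-.012,.009,.002):
        u=proj(t,[*(o+f*x+l*y),.06]); S.append(int(hsv[int(round(u[1])),int(round(u[0])),1]))
    print(y,S)
E
```

```text
jig x,y mm -81.34325883661599 -0.80837451799496 z 0.05311934040544969 yaw err 0.0005177210437976032 tilt 0.7539197427132133 F fwd,lat,z -30.557864832571312 -2.6676791258707855 20.14858869962563 T [ 2.73  5.33 -0.24] 17.525
-0.015 [82, 147, 143, 143, 147, 147, 148, 148, 149, 149, 111]
0 [138, 145, 145, 145, 149, 149, 141, 141, 141, 106, 106]
0.015 [139, 139, 139, 139, 147, 147, 143, 136, 136, 143, 143]
```

```bash
python3 -c "
from workcell import order; print(order.finish_job())"
```

```text
the job is handed in; nothing more can be done
None
```

The walnut plinth is in the drill jig, flat and square against the stop by every reading I had, and held there with about 30 N of forward push (about 64 N grip); I handed the job in at about 17.6 s, and no verdict was returned.

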